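# Aim the hand scanner at the parcel's barcode

## Task

Take the cordless hand scanner out of its charging cradle and hold it in the air over the parcel that carries the barcode label, as if to scan it: window turned down at the middle of the barcode, no more than about 30 degrees off straight down and 8 to 18 cm from it, with the wide side of the window lying along the row of bars so that the scan line crosses them all. Finish while still holding the scanner steadily there, and do not touch or shift either carton or disturb the other things on the bench.

Things in the scene. Friction and masses are not known exactly. Their poses are not given: they have to be found in the camera images.
- scanner: Cordless pistol-grip hand scanner, grey plastic, black rubber nose and trigger, 0.15-0.3 kg, standing handle-down in the cradle; lifts out straight up. Origin: centre of the handle's foot; z up the handle, nose towards -x, y sideways. Handle 38 (x) x 30 (y) mm, from z = 0 to 104 mm, below the head. Highest point (tail) 168 mm above the origin.
- scanner_head (a point): Centre of the scanner's head, at (-18, 0, 122) mm in the scanner's frame, same axes. The head is a barrel pitched 20 degrees nose-down (nose direction (-0.940, 0, -0.342)), 54 mm wide (y) with flat upright sides to grip from above, 48 mm high; along the barrel it runs 60 mm back to a round tail and 50 mm forward, the last 18 mm a nose bumper 64 mm wide, 52 mm high.
- scan_window (a point): Centre of the scanner's window, a dark pane 52 mm wide (sideways) by 34 mm on the nose's flat end; at (-65.9, 0, 104.6) mm in the scanner's frame. Its z axis points out of the window along the line of sight; its y axis is the scanner's y, along the window's wide side: the scan line spreads along it.
- cradle: Grey charging cradle, fixed to the bench: round foot 124 mm across, 12 mm thick, with an open-topped socket 51 (x) x 43 (y) mm outside, 41 x 33 mm inside, rim 62 mm and inner floor 12 mm above the bench. The handle stands on that floor, 50 mm deep. Origin: centre of the underside; axes as the scanner's standing in it; the nose looks to -x, towards the robot's side within 20 degrees.
- parcel: The labelled parcel: sealed brown carton 200 (x) by 160 (y) by 100 (z) mm, about 1.4 kg, loose on the bench, white label 140 by 100 mm on its top. Origin: centre of its underside. Yaw up to about 20 degrees either way.
- barcode (a point): Centre of the barcode printed on the parcel's top label, 101 mm above the bench, at (35, 0) mm in the parcel's frame. The black bars are each 44 mm long along x; the row of bars is 80 mm long along y. z points up.
- plain_carton: The same sort of sealed carton, 200 by 160 by 100 mm, without any label. Origin: centre of its underside. It, the parcel and the cradle stand side by side in a row, in any order.
- tape_roll: Roll of brown packing tape lying flat, 110 mm across, 48 mm high, hole 76 mm. Origin: centre of its underside.
- jar: Glass jar with white lid, 72 mm across, 85 mm high. Origin: centre of its underside.
- tape_dispenser: Grey bench tape dispenser, 160 (x) by 62 (y) mm and 94 mm high, with a roll of tape in it. Origin: centre of its underside.
There are look-alikes about, which are no part of the job. Leave any red look-alike of the scanner alone.

How it is judged:
By the outcome, as a careful person would: the job done as asked, in the order asked, and still so for the second after the job is handed in, while the arm keeps its last pose, push and grip.
It also fails if it takes over 48 s, if anything falls off the work surface, if the arm or the gripper's body presses on something with over 40 N, if the wrist force passes 120 N, or if a joint passes its speed limit or range.

## Robot

A 6-joint arm with a two-finger parallel gripper is mounted at the origin on the work surface. World frame = base frame: x ahead of the robot, y to its left, z up, the work surface at z = 0. Lengths are in m, angles in rad, forces in N, time in s.
With the tool pointing down it reaches from about 0.2 to 0.875 m from the base axis. Payload 3.4 kg.
Tool frame: the origin (TCP) lies midway between the tips of the shut fingers; the grasp point (between the pads) lies 19 mm behind it (ctrl.grip_depth is the z of the grasp point in the tool frame, in m); z points along the fingers, y is the line along which they close (so a half turn about z gives the same grasp; the last joint's range is limited). The gripper opens to 94 mm and grips with 3 to 60 N. Pads are 16 mm wide; open, the fingers measure 119 mm over their backs; the gripper's body (75 mm by 177 mm) begins 78 mm behind the grasp point.
Start: joints at [1.22, 0.276, 1.505, -0, 1.361, -0.121], TCP at [0.131, 0.56, 0.205] pointing down, gripper open.
Joint ranges: [-2.89, 2.89], [-0.75, 2.08], [0.22, 2.7], [-1.18, 4.32], [0.11, 2.71], [-2.7, 2.7]. Speed limits (rad/s): [2.57, 2.57, 3.14, 3.14, 3.14, 3.14].

## Interface

Orientations are given as a rotation vector (axis times angle).
In Python, from bench import sensors, snapshot, sign_off, ctrl gives the robot as it stands.
- The arm moves only by the shell command python3 -m handwheel 'ROWS' [FORCE]. ROWS is JSON, one flat list of numbers, 5 for each row, row after row: the shift along the tool's x, y, z in mm, then the turn about the tool's z in degrees, then the opening, from 0 (shut) to 1 (fully open). In form: [dx, dy, dz, twist, gripper, dx, dy, dz, twist, gripper, ...]. A call has 1 to 12 rows; each row shifts and turns the commanded pose from where the row before left it, along the tool's axes as they then stand; what a row does not reach is not made up. A row lasts 1/8 s, in which the tool goes at most 62.5 mm and 10.7 degrees, less where a joint would pass 70% of its speed; a pose out of reach is approached as far as the arm can. A call is refused whole if a number of a shift passes 62.5 or a number of a turn 10.7, either way. A call with a gripper value outside its range is refused whole. The fingers move at their own pace and stop on an object; FORCE is the grip in N (left out, the last holds). Time passes only in rows, so rows that do not move let the fingers close. It gives the time, the measured TCP pose, the force, the opening and the grip force at its end, in the units of the state.
- sensors.sense(): the state, without advancing time (a new reading comes with each control period).
- snapshot(name): name is "side" or "top" or "wrist"; returns a dict with "image" (420x560x3 uint8, red, green, blue), "intrinsics" (3x3 intrinsics, pixels), "R" (3x3) and "t" (3): a world point X has camera coordinates R X + t; the wrist camera has in their place "tool_from_camera" (4x4, takes a point from camera to tool coordinates, whose origin is the TCP and whose axes are the flange's). Camera axes: x right, y down, z forward; pixel columns grow to the right and rows downward; lengths in m; the calibration is good to about 2 mm. The wrist camera is an equidistant fisheye: a pixel r from the principal point sees the ray r / f radians off the axis. A picture is of the moment at which its call begins: read the wrist's pose just before it. There is no depth.
- sign_off(): hands the job in; it is judged then, once.
The state is a dict: "t": time; "qpos": joint angles; "dq": joint speeds; "joint_torque": joint torques, N m; "ee_pos": TCP position; "tool_rot": TCP orientation; "force": force on the tool from outside, world axes, zero at the start; "torque": the same for the moment, N m; "finger_gap": finger opening in m; "gripper_force": force on a finger pad.
Only numpy, scipy, OpenCV 4.12 (cv2) and the standard library are available. Lean on these libraries where they do the work, as an engineer would, in place of code of your own. Each camera call takes 0.05 s, during which the arm holds its last target. There are 200 camera calls.

## Working session

There is one attempt and no reset: what is moved stays moved. The work goes in short steps, Python scripts to look and compute and a shell command to move; the robot and the scene stay as the last step left them, time stands still between calls to the robot, and variables do not carry over. Pictures are saved under pics/ and viewed, at most 10 in all, crops included, and the job is handed in when it is done.

```bash
mkdir -p pics; ls; python3 - <<'E'
from bench import sensors,snapshot
import cv2,numpy as np
for n in ("side","top"):
    s=snapshot(n); cv2.imwrite(f"pics/{n}0.png",s["image"][:,:,::-1]); print(n,s["intrinsics"],s["R"],s["t"])
print(sensors.sense())
E
```

```text
pics
side [[388.1776688    0.         281.22599218]
 [  0.         388.1776688  208.87027294]
 [  0.           0.           1.        ]] [[ 0.89886487 -0.43822479  0.00099063]
 [-0.29284471 -0.60234712 -0.74257655]
 [ 0.32601216  0.66718587 -0.66976047]] [-0.51715242  0.22229516  0.92264661]
top [[436.31499655   0.         276.34589913]
 [  0.         436.31499655 213.56094833]
 [  0.           0.           1.        ]] [[ 0.01933959 -0.99956584 -0.02222875]
 [-0.98333187 -0.01499589 -0.1812003 ]
 [ 0.18078829  0.02536258 -0.98319496]] [-0.01764618  0.56393426  1.2360546 ]
{'t': 0.1, 'qpos': array([ 1.22000253e+00,  2.76505018e-01,  1.50600732e+00,  4.55726028e-05,
        1.36070046e+00, -1.21008112e-01]), 'dq': array([-5.26517999e-05, -2.41087813e-03, -2.29164736e-03, -2.67054834e-03,
        8.74547567e-05,  8.33333328e-04]), 'joint_torque': array([ 2.84604335e-03, -4.05457306e+01, -2.37780654e+01,  7.00696651e-02,
        2.98270653e-02, -4.29248325e-05]), 'ee_pos': array([0.13078231, 0.5594029 , 0.20470618]), 'tool_rot': array([-3.60119331e-01, -3.12045849e+00,  2.45773681e-03]), 'force': array([-0.31748413,  0.15329383,  0.47090208]), 'torque': array([ 0.02703034,  0.02977478, -0.00889132]), 'gripper_force': 0.0, 'finger_gap': 0.09383542595414707}
```

View pics/top0.png

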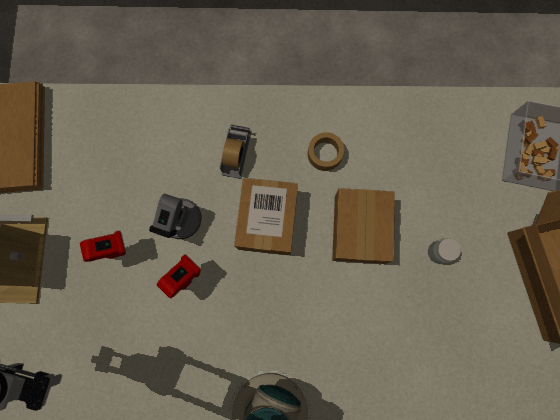

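View pics/side0.png

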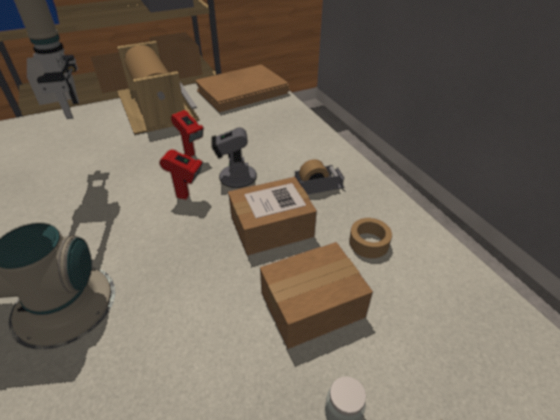

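Top view: the grey scanner in its cradle is at about (170,215). The red look-alikes are at (102,246) and (179,276). The labelled parcel is at (267,215) with its bars at (268,202), and the plain carton is at (364,226). The tape dispenser is at (237,150), the tape roll at (326,151) and the jar at (448,250). Only the grey one fits the description, and it alone stands in a round cradle, so I'll confirm it in an enlarged crop.

```bash
cat > h.py <<'E'
import numpy as np,cv2
from scipy.spatial.transform import Rotation as Ro
def ray(s,u,v):
    R=np.array(s["R"]);c=-R.T@s["t"]
    d=R.T@np.linalg.inv(s["intrinsics"])@np.array([u,v,1.]);return c,d
def plane(s,u,v,z):
    c,d=ray(s,u,v);return c+d*(z-c[2])/d[2]
def tri(a,b):
    A=[];y=[]
    (c1,d1),(c2,d2)=a,b
    k=np.linalg.lstsq(np.c_[d1,-d2],c2-c1,rcond=None)[0]
    p,q=c1+k[0]*d1,c2+k[1]*d2;return (p+q)/2,np.linalg.norm(p-q)
def proj(s,X):
    p=s["intrinsics"]@(np.array(s["R"])@X+s["t"]);return p[:2]/p[2]
E
python3 - <<'E'
from h import *
from bench import snapshot
s=snapshot("top");im=s["image"][:,:,::-1].copy()
sd=snapshot("side");im2=sd["image"][:,:,::-1].copy()
a=cv2.resize(im[170:270,130:310],(800,444),interpolation=cv2.INTER_CUBIC)
b=cv2.resize(im2[120:195,200:300],(200,150),interpolation=cv2.INTER_CUBIC)
a=a[:,:]; cv2.imwrite("pics/crop1.png",np.vstack([a,np.hstack([b,np.zeros((150,600,3),np.uint8)])]))
# label: white blob in parcel
hsv=cv2.cvtColor(im,cv2.COLOR_BGR2HSV)
m=((hsv[...,2]>150)&(hsv[...,1]<45)).astype(np.uint8);
mm=np.zeros_like(m);mm[178:245,240:295]=m[178:245,240:295]
mm=cv2.morphologyEx(mm,cv2.MORPH_CLOSE,np.ones((7,7)))
c=max(cv2.findContours(mm,0,2)[0],key=cv2.contourArea)
bx=cv2.boxPoints(cv2.minAreaRect(c));P=np.array([plane(s,u,v,.101) for u,v in bx])
print("label px",bx.round(1).tolist(),P.round(3).tolist(),P.mean(0))
# dark bars
g=cv2.cvtColor(im,cv2.COLOR_BGR2GRAY);lab=cv2.fillPoly(np.zeros_like(g),[np.int32(bx)],1)
lab=cv2.erode(lab,np.ones((5,5)));d=((g<90)&(lab>0)).astype(np.uint8);d=cv2.morphologyEx(d,cv2.MORPH_CLOSE,np.ones((5,5)))
c=max(cv2.findContours(d,0,2)[0],key=cv2.contourArea);r=cv2.minAreaRect(c);bb=cv2.boxPoints(r)
P=np.array([plane(s,u,v,.101) for u,v in bb]);print("bars",r,P.round(3).tolist(),P.mean(0))
E
```

```text
Traceback (most recent call last):
ValueError: max() iterable argument is empty
```

View pics/crop1.png

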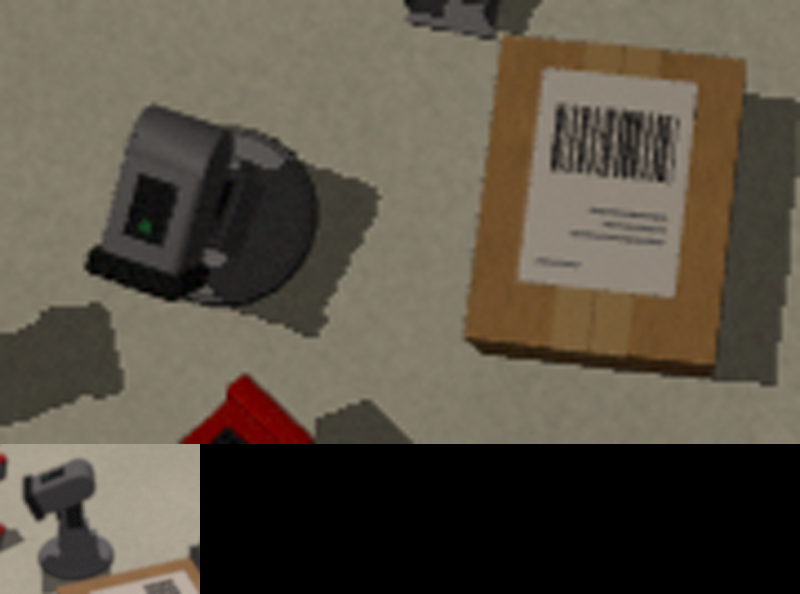

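The crop confirms it: the grey scanner stands in the round grey cradle with its nose to crop (150,275), and the barcode is on the parcel at crop (615,143). The lower thing is red, so I leave it alone.

```bash
python3 - <<'E'
from h import *
from bench import snapshot
s=snapshot("top");im=s["image"][:,:,::-1].copy();sd=snapshot("side")
f=lambda p,z:plane(s,130+p[0]/4.444-.4,170+p[1]/4.444-.4,z)
B=np.array([f(p,.101) for p in [(555,103),(680,117),(672,184),(549,172)]])
L=np.array([f(p,.101) for p in [(541,68),(698,85),(675,298),(520,278)]])
for Q in (B,L):
  print(Q.mean(0).round(4),"sides",np.linalg.norm(Q-np.roll(Q,-1,0),axis=1).round(3), "yaw of x-axis deg",[np.degrees(np.arctan2(*(d[1::-1]))).round(1) for d in (Q[0]-Q[3],Q[1]-Q[2])],"row yaw",np.degrees(np.arctan2(*((Q[0]-Q[1])[1::-1]))).round(1))
# cradle foot: rim points on crop
C=np.array([f(p,.012)[:2] for p in [(318,215),(300,165),(262,130),(305,260),(265,298),(225,305)]])
A=np.c_[2*C,np.ones(len(C))];x=np.linalg.lstsq(A,(C**2).sum(1),rcond=None)[0];print("cradle",x[:2],"r",np.sqrt(x[2]+x[:2]@x[:2]))
T=[f((150,106),.177),f((230,135),.177)];N=[f((108,245),.146),f((188,272),.146)]
for a,b in zip(T,N): print(a.round(3),b.round(3),np.degrees(np.arctan2(-(b-a)[1],-(b-a)[0])))
print("widths",np.linalg.norm(T[0]-T[1]),np.linalg.norm(N[0]-N[1]))
W=[f((87,265),.14),f((207,285),.14)];print(W, np.linalg.norm(W[0]-W[1]))
E
```

```text
[0.5882 0.016  0.101 ] sides [0.081 0.044 0.079 0.045] yaw of x-axis deg [np.float64(-3.2), np.float64(-5.7)] row yaw 84.3
[0.5638 0.0189 0.101 ] sides [0.102 0.139 0.099 0.137] yaw of x-axis deg [np.float64(-3.9), np.float64(-5.1)] row yaw 84.4
cradle [0.55276257 0.28518141] r 0.0628062229225361
[0.592 0.295 0.177] [0.511 0.324 0.146] -19.886470596967335
[0.574 0.245 0.177] [0.495 0.273 0.146] -19.742789910264115
widths 0.05275676860745443 0.05300934009550576
[array([0.49881722, 0.33796103, 0.14      ]), array([0.48759219, 0.26271739, 0.14      ])] 0.076076324806397
```

```bash
cat >> h.py <<'E'
def togo(goal,yaw):
    """steps in tool axes (mm) and twist (deg) so that TCP goes to goal, tool y along scanner/parcel y at yaw(deg)"""
    from bench import sensors
    st=sensors.sense();R=Ro.from_rotvec(st["tool_rot"]).as_matrix()
    d=R.T@(np.array(goal)-st["ee_pos"])*1000
    y=np.array([-np.sin(np.radians(yaw)),np.cos(np.radians(yaw)),0]);yt=R.T@y
    a=np.degrees(np.arctan2(-yt[0],yt[1]));a=(a+90)%180-90
    print("t",st["t"],"pos",st["ee_pos"].round(4),"toolx",R[:,0].round(3),"tooly",R[:,1].round(3),"toolz",R[:,2].round(3))
    print("shift mm",d.round(1),"twist",a.round(1),"q",st["qpos"].round(2),"gap",st["finger_gap"].round(4),"F",st["force"].round(1),"grip",round(st["gripper_force"],1))
E
python3 - <<'E'
from h import *
from bench import snapshot,ctrl
s=snapshot("top");im=s["image"];hsv=cv2.cvtColor(im,cv2.COLOR_RGB2HSV)
m=(((hsv[...,0]<8)|(hsv[...,0]>172))&(hsv[...,1]>170)&(hsv[...,2]>60)).astype(np.uint8)
for c in cv2.findContours(m,0,2)[0]:
  if cv2.contourArea(c)>100:
    b=cv2.boxPoints(cv2.minAreaRect(c));print([plane(s,u,v,.16)[:2].round(3).tolist() for u,v in b])
print(ctrl.grip_depth);togo([.560,.281,.26],-19.8)
E
```

```text
[[0.353, 0.306], [0.432, 0.232], [0.392, 0.188], [0.314, 0.262]]
[[0.465, 0.521], [0.492, 0.411], [0.434, 0.393], [0.408, 0.502]]
-0.0188
t 0.35 pos [0.1309 0.5598 0.2053] toolx [-0.974  0.228  0.   ] tooly [ 0.228  0.974 -0.   ] toolz [-0. -0. -1.]Traceback (most recent call last):
  File "<stdin>", line 8, in <module>
  File "h.py", line 23, in togo
    print("shift mm",d.round(1),"twist",a.round(1),"q",st["qpos"].round(2),"gap",st["finger_gap"].round(4),"F",st["force"].round(1),"grip",round(st["gripper_force"],1))
                                                                                 ^^^^^^^^^^^^^^^^^^^^^^
AttributeError: 'float' object has no attribute 'round'
```

```bash
sed -i 's/st\["finger_gap"\].round(4)/round(st["finger_gap"],4)/' h.py; python3 -c "
from h import *;togo([.560,.281,.26],-19.8)"
```

```text
t 0.35 pos [0.1309 0.5598 0.2053] toolx [-0.974  0.228  0.   ] tooly [ 0.228  0.974 -0.   ] toolz [-0. -0. -1.]
shift mm [-481.3 -173.8  -54.7] twist 6.6 q [ 1.22  0.28  1.51  0.    1.36 -0.12] gap 0.0939 F [-0.   0.7  0.2] grip 0.0
```

```bash
python3 -m handwheel '[0,0,-40,0,1,-40,0,-15,0,1,-50,-20,0,0,1,-50,-20,0,0,1,-50,-20,0,0,1,-50,-20,0,0,1,-50,-20,0,0,1,-50,-20,0,0,1,-50,-20,0,0,1,-50,-20,0,0,1,-41,-14,0,0,1,0,0,0,6.6,1]'; python3 -m handwheel '[0,0,0,0,1]' 40; python3 - <<'E'
from h import *
from bench import snapshot
togo([.560,.281,.26],-19.8)
w=snapshot("wrist");cv2.imwrite("pics/w1.png",w["image"][:,:,::-1]);print(w["intrinsics"],np.array(w["tool_from_camera"]).round(4))
E
```

```text
t: 1.85
ee_pos: [0.5625, 0.2786, 0.2595]
tool_rot: [0.55, 3.093, -0.001]
force: [-0.2, 0.1, -0.3]
finger_gap: 0.0942
gripper_force: 0.0
t: 1.98
ee_pos: [0.56, 0.2805, 0.2601]
tool_rot: [-0.539, -3.094, 0.0]
force: [-1.0, 0.2, -0.2]
finger_gap: 0.0944
gripper_force: 0.0
t 1.975 pos [0.56   0.2805 0.2601] toolx [-0.941  0.338  0.001] tooly [ 0.338  0.941 -0.   ] toolz [-0.001 -0.    -1.   ]
shift mm [0.2 0.5 0.1] twist 0.1 q [ 0.35  0.33  1.29  0.    1.52 -0.87] gap 0.0944 F [-1.   0.2 -0.2] grip 0.0
[[325.1922621    0.         277.75759225]
 [  0.         325.1922621  208.72043305]
 [  0.           0.           1.        ]] [[ 2.000e-04 -9.603e-01 -2.788e-01  8.120e-02]
 [ 1.000e+00  7.000e-04 -1.700e-03 -8.000e-04]
 [ 1.800e-03 -2.788e-01  9.603e-01 -1.794e-01]
 [ 0.000e+00  0.000e+00  0.000e+00  1.000e+00]]
```

View pics/w1.png

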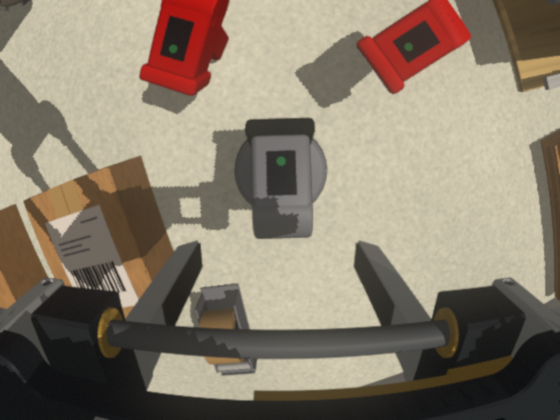

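Wrist view: the scanner head spans columns 254–313 and is upright in the picture, so the yaw is right. The cradle disc is centred at (281,171), which puts the TCP 9 mm behind the cradle axis (8 was intended) and about 1.5 mm to one side. I'll go down and grip.

```bash
python3 -m handwheel '[0,1.5,40,0,1,0,0,40,0,1,0,0,35,0,1,0,0,20,0,1,0,0,0,0,1,0,0,0,0,0.3,0,0,0,0,0.3,0,0,0,0,0.3,0,0,0,0,0.3]' 30;  python3 -m handwheel '[0,0,-15,0,0.3,0,0,-15,0,0.3,0,0,-12,0,0.3,0,0,0,0,0.3]' 30; python3 - <<'E'
from h import *
from bench import snapshot
togo([.560,.281,.26],-19.8)
w=snapshot("wrist");s=snapshot("side")
cv2.imwrite("pics/g1.png",np.hstack([w["image"][60:360,80:480,::-1],cv2.resize(s["image"][90:195,180:320,::-1],(400,300))]))
E
```

```text
t: 3.15
ee_pos: [0.5605, 0.2824, 0.126]
tool_rot: [0.539, 3.094, 0.001]
force: [0.9, 0.6, 0.1]
finger_gap: 0.0578
gripper_force: 0.2
t: 3.65
ee_pos: [0.5605, 0.2826, 0.169]
tool_rot: [0.539, 3.094, 0.002]
force: [-1.0, -0.9, -3.0]
finger_gap: 0.0541
gripper_force: 29.8
t 3.65 pos [0.5605 0.2826 0.169 ] toolx [-0.941  0.338 -0.001] tooly [0.338 0.941 0.001] toolz [ 0.001  0.001 -1.   ]
shift mm [ -0.2  -1.6 -91. ] twist 0.0 q [ 0.36  0.37  1.45  0.    1.32 -0.87] gap 0.0541 F [-1.  -0.9 -3. ] grip 29.8
```

View pics/g1.png

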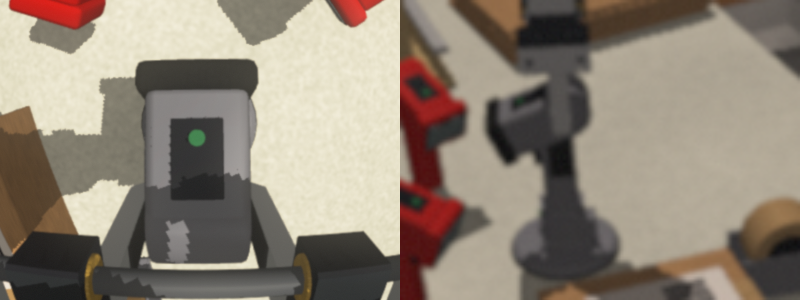

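The scanner is held by the head sides (gap 54 mm, grip 30 N) and its foot is still about 7 mm inside the socket. The tool can't tilt, so I'll pivot the scanner nose-down in the pads by levering its foot against the socket's near rim. I'll do the first 30 degrees now.

```bash
python3 -m handwheel '[0,0,3,0,0.3,6,0,0,0,0.3,6,0,-1,0,0.3,6,0,-1,0,0.3,6,0,-1,0,0.3,11,0,0,0,0.3,11,0,1,0,0.3,11,0,2,0,0.3,10,0,3,0,0.3,0,0,0,0,0.3]' 25; python3 - <<'E'
from h import *
from bench import snapshot
togo([.560,.281,.26],-19.8)
w=snapshot("wrist");s=snapshot("side")
cv2.imwrite("pics/g2.png",np.hstack([w["image"][60:360,80:480,::-1],cv2.resize(s["image"][90:195,180:320,::-1],(400,300))]))
E
```

```text
t: 5.0
ee_pos: [0.4953, 0.3056, 0.1613]
tool_rot: [-0.538, -3.093, -0.0]
force: [0.6, 1.8, -1.2]
finger_gap: 0.0539
gripper_force: 25.0
t 5.0 pos [0.4953 0.3056 0.1613] toolx [-0.941  0.337  0.002] tooly [ 0.337  0.941 -0.   ] toolz [-0.002  0.001 -1.   ]
shift mm [-69.   -1.3 -98.9] twist 0.1 q [ 0.43  0.31  1.56  0.    1.27 -0.79] gap 0.0539 F [ 0.6  1.8 -1.2] grip 25.0
```

View pics/g2.png

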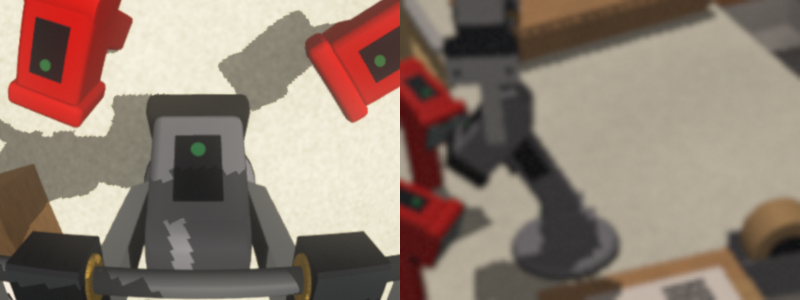

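The pivot works: the side view shows the handle leaning about 30 degrees with the foot caught on the rim, and the nose is clear of both red ones. I'll carry on to about 65 degrees.

```bash
python3 -m handwheel '[10,0,4,0,0.3,10,0,4,0,0.3,9,0,5,0,0.3,9,0,6,0,0.3,8,0,7,0,0.3,8,0,7.5,0,0.3,7,0,8,0,0.3,4,0,4,0,0.3,0,0,0,0,0.3]' 25; python3 -m handwheel '[0,0,0,0,0.3,0,0,0,0,0.3,0,0,-10,0,0.3,5,0,-25,0,0.3,0,0,-40,0,0.3,0,0,-40,0,0.3,0,0,-40,0,0.3,0,0,0,0,0.3,0,0,0,0,0.3]' 60; python3 - <<'E'
from h import *
from bench import snapshot
togo([.560,.281,.26],-19.8)
w=snapshot("wrist");s=snapshot("side")
cv2.imwrite("pics/g3.png",np.hstack([w["image"][60:360,80:480,::-1],cv2.resize(s["image"][20:170,160:360,::-1],(400,300))]))
E
```

```text
t: 6.22
ee_pos: [0.435, 0.327, 0.1153]
tool_rot: [-0.539, -3.093, 0.001]
force: [1.1, 0.6, -1.5]
finger_gap: 0.0539
gripper_force: 25.0
t: 7.35
ee_pos: [0.4303, 0.3279, 0.2698]
tool_rot: [-0.539, -3.093, 0.003]
force: [-0.7, -0.2, -3.2]
finger_gap: 0.0534
gripper_force: 60.0
t 7.35 pos [0.4303 0.3279 0.2698] toolx [-0.941  0.339  0.002] tooly [ 0.339  0.941 -0.002] toolz [-0.002 -0.002 -1.   ]
shift mm [-137.9   -0.2    9.5] twist 0.0 q [ 0.52  0.2   1.46 -0.    1.49 -0.7 ] gap 0.0534 F [-0.7 -0.2 -3.2] grip 60.0
```

View pics/g3.png

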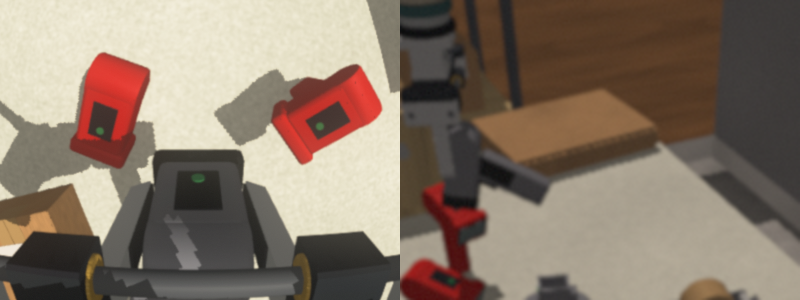

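Now the head points down and the handle stands out level, away from the robot, with the foot at about side pixel (230,114). I'll work out the pitch from the foot's ray cut with the scanner's symmetry plane.

```bash
python3 - <<'E'
from h import *
from bench import snapshot,sensors
s=snapshot("side");st=sensors.sense();R=Ro.from_rotvec(st["tool_rot"]).as_matrix()
G=st["ee_pos"]+R@[0,0,-.0188]
im=s["image"][:,:,::-1]
f=-R[:,0];n=R[:,1]
for px in [(230,114),(234,110),(229,119)]:
    c,d=ray(s,*px);X=c+d*(n@(G-c))/(n@d);v=X-G
    a,z=v@f*1000,v[2]*1000
    print(px,a.round(),z.round(),"r",np.hypot(a,z).round(),"theta",np.degrees(np.arctan2(a,-z)+np.arctan2(9,133)).round(1))
print(proj(s,G))
E
python3 - <<'E'
from h import *
from bench import snapshot
s=snapshot("side");cv2.imwrite("pics/g4.png",cv2.resize(s["image"][70:145,165:265,::-1],(800,600),interpolation=cv2.INTER_CUBIC))
E
```

```text
(230, 114) 124.0 -61.0 r 138.0 theta 67.8
(234, 110) 137.0 -49.0 r 145.0 theta 74.3
(229, 119) 120.0 -77.0 r 143.0 theta 61.2
[183.63207494  96.58487737]
```

View pics/g4.png

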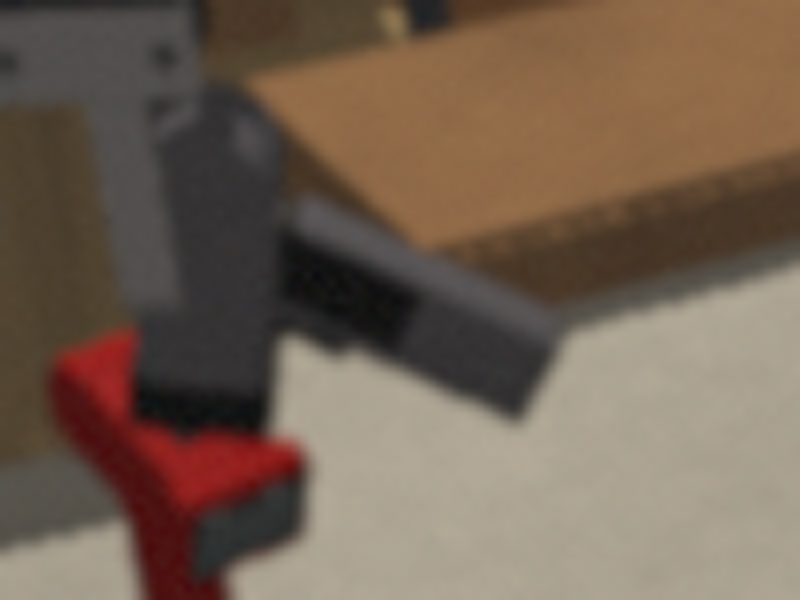

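```bash
python3 -m handwheel '[0,0,-17,-5,0.3,0,0,0,-5,0.3,0,0,0,-4.8,0.3,0,0,0,0,0.3]' 60;python3 -c "
from h import *;togo([.594,.0155,.287],-5)"
```

```text
t: 8.05
ee_pos: [0.4309, 0.3284, 0.287]
tool_rot: [-0.138, -3.137, 0.002]
force: [-0.3, -0.7, -2.8]
finger_gap: 0.0535
gripper_force: 60.0
t 8.05 pos [0.4309 0.3284 0.287 ] toolx [-0.996  0.088  0.002] tooly [ 0.088  0.996 -0.001] toolz [-0.002 -0.001 -1.   ]
shift mm [-189.8 -297.5    0. ] twist -0.0 q [ 0.52  0.19  1.42 -0.    1.53 -0.96] gap 0.0535 F [-0.3 -0.7 -2.8] grip 60.0
```

```bash
python3 -m handwheel '[-10,-15,0,0,0.3,-20,-30,0,0,0.3,-20,-32,0,0,0.3,-20,-32,0,0,0.3,-20,-32,0,0,0.3,-20,-32,0,0,0.3,-20,-32,0,0,0.3,-20,-32,0,0,0.3,-20,-32,0,0,0.3,-12,-18,0,0,0.3,-8,-10.5,0,0,0.3,0,0,0,0,0.3]' 60; python3 -m handwheel '[0,0,0,0,0.3,0,0,0,0,0.3]'; python3 - <<'E'
from h import *
from bench import snapshot
togo([.594,.0155,.287],-5)
w=snapshot("wrist");s=snapshot("side")
cv2.imwrite("pics/g5.png",np.hstack([w["image"][60:360,80:480,::-1],cv2.resize(s["image"][100:280,180:420,::-1],(400,300))]))
E
```

```text
t: 9.55
ee_pos: [0.5949, 0.0156, 0.2877]
tool_rot: [-0.138, -3.138, -0.001]
force: [-0.3, -0.8, -2.9]
finger_gap: 0.0534
gripper_force: 60.0
t: 9.8
ee_pos: [0.5944, 0.0169, 0.2882]
tool_rot: [0.134, 3.139, 0.001]
force: [-0.0, -0.7, -2.9]
finger_gap: 0.0538
gripper_force: 60.0
t 9.8 pos [0.5944 0.0169 0.2882] toolx [-0.996  0.085 -0.   ] tooly [0.085 0.996 0.   ] toolz [ 0.  0. -1.]
shift mm [ 0.3 -1.5  1.2] twist 0.1 q [-0.09  0.27  1.31  0.    1.56 -1.57] gap 0.0538 F [-0.  -0.7 -2.9] grip 60.0
```

View pics/g5.png

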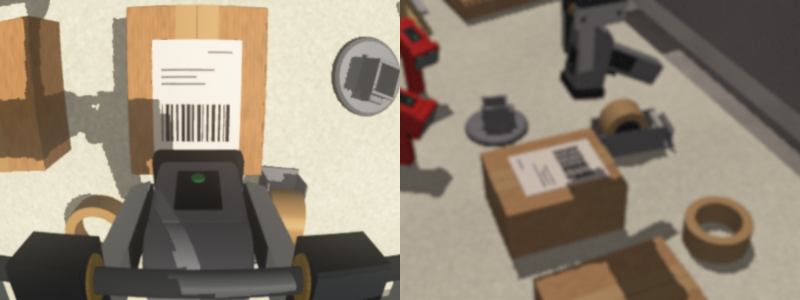

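The barcode is centred under the nose: its column of about 196 matches the bumper's 198, and its ray lands 5.6 mm on the robot's side of the TCP, where 6 was planned. The rows are aligned and the standoff is about 12.5 cm. The cartons, tape roll and dispenser look undisturbed, so I'm handing in.

```bash
python3 -c "
from bench import sign_off;print(sign_off())"
```

```text
the job is handed in; nothing more can be done
None
```

I handed the job in with the scanner held steadily about 12.5 cm above the middle of the barcode, its window an estimated 3–8° off straight down and its wide side along the row of bars; nothing else looked touched in the last pictures, and no verdict came back.

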